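# Feel out and centre the play of a kaleidoscope wheel coupling

## Task

Check the free play between the two wheels of the kaleidoscope head: holding the brass finger post, turn the upper wheel gently clockwise (seen from above) until you feel it come up against the lower wheel, then anticlockwise until you feel it come up against it the other way. Then set the upper wheel in the middle of the play you felt and let go of it. The lower wheel must not be dragged round with it, and nothing else on the bench is to be disturbed.

Things in the scene. Friction and masses are not known exactly. Their poses are not given: they have to be found in the camera images.
- upper_wheel: Upper wheel: brass disc 144 mm across, 8 mm thick, amber glass centre; origin on the axle at its underside, x towards the post. It turns about the upright axle with a drag under 1 N at the post, freely over 19 to 29 mm in all at the post (different each time); then a pin hidden under it comes up hard against the lower wheel. It starts anywhere in that play, at least 1.5 mm from its ends.
- post_top (a point): Centre of the flat top of the upright brass finger post (14 mm diameter, 45 mm tall, black band near its top) standing on the upper wheel 60 mm from the axle. The wheel's top face is 45 mm below this point, 64 mm above the table; only the low hub stands near. x from axle to post, z up.
- axle (a point): Point on the upright axle common to both wheels, on top of the upper wheel's low brass hub (26 mm across, standing 10 mm above the wheel's face).
- lower_mark (a point): White dot (12 mm across) on top of the lower wheel, 85 mm from the axle, in no telling place: where the play lies must be felt. The lower wheel is an amber glass disc 190 mm across, 8 mm thick, 18 mm below the upper one. A brake holds it until about 7 N is applied at the post; 2 to 4 N of resistance is a clear feel and a safe push, more than 7 N drags it round, which must not happen.
- holder: Black round bench holder of the wheel head, 156 mm across, fixed down; origin under its centre, on top of the slate slab (12 mm above the table). A low brake block, 28 mm high with a brass screw to 34 mm, stands 85 to 125 mm from the axle on the holder's -x side.
- parts_box: Closed varnished oak parts box, 200 x 160 x 94 mm, brass hook latch; a bystander, fixed. Origin under its centre.
- tube: Black anodised tube 56 mm across, 190 mm long, lying along its x on two wooden feet, 68 mm high; a bystander. Origin under its centre.
- retainer: Brass lens retainer ring, 48 mm outside, 12 mm high; a bystander. Origin under its centre.
- stopper: Squat cobalt bottle stopper, 44 mm across, 43 mm high; a bystander. Origin under its centre.
- spanner: Small flat spanner, 150 mm long, lying along its x; a bystander.
- jar: Small glass jar, 52 mm across, 60 mm high; a bystander. Origin under its centre.
- tray: Aluminium tray of glass drops, 70 x 120 x 22 mm; a bystander. Origin under its centre.

How it is judged:
By the outcome, as a careful person would: the job done as asked, in the order asked, and still so for the second after the job is handed in, with the robot touching nothing.
It also fails if it takes over 64 s, if anything falls off the work surface, if the arm or the gripper's body presses on something with over 40 N, if the wrist force passes 120 N, or if a joint passes its speed limit or range.

## Robot

A 6-joint arm with a two-finger parallel gripper is mounted at the origin on the work surface. World frame = base frame: x ahead of the robot, y to its left, z up, the work surface at z = 0. Lengths are in m, angles in degrees, forces in N, time in s.
With the tool pointing down it reaches from about 0.4 to 0.825 m from the base axis. Payload 7 kg.
Tool frame: the origin (TCP) lies on the mounting face of the last link; the fingertips stand 178 mm ahead of it and the grasp point (between the pads) lies 159 mm ahead of it (ctrl.tip_extent is the distance from the TCP to the fingertips, in m); z points along the fingers, y is the direction in which the jaws open and shut (so a half turn about z gives the same grasp; the last joint's range is limited). The gripper opens to 88 mm and grips with 3 to 60 N. Pads are 19 mm wide; open, the fingers measure 130 mm over their backs; the gripper's body (78 mm by 193 mm) begins 47 mm behind the grasp point.
Start: joints at [81.079, 20.546, 0.682, 0, -70.136, -16.507], TCP at [0.29, 0.61, 0.405] pointing down, gripper open.
Joint ranges: [-176.03, 176.03], [-82.01, 121.73], [-58.28, 71.71], [-173.87, 95.51], [-174.79, -0.11], [-173.66, 173.66]. Speed limits (degrees/s): [136.94, 136.94, 172.46, 180, 180, 180].

## Interface

Orientations are given as [roll, pitch, yaw] about the fixed x, y, z axes, in that order (R = Rz(yaw) Ry(pitch) Rx(roll)).
In Python, from plant import ctrl gives the robot as it stands. The module is installed in compiled form; this text tells all that it offers.
- The arm moves only by the tool carry_out, never from a script. Its argument "moves" is text: rows parted by semicolons, each of 7 numbers parted by spaces: the finger opening in m, from 0 to 0.0876, then the shift along the tool's x, y, z in m, then the turn, a rotation vector about the tool's x, y, z in rad. A call has 1 to 20 rows; each row is the pose to reach, as a shift and turn from the pose commanded when the call began, along the tool's axes at that moment; what a row does not reach only later rows make up. A row lasts 1/10 s, in which the tool goes at most 50 mm and 8.59 degrees, less where a joint would pass 70% of its speed; a pose out of reach is approached as far as the arm can. A call with a gripper value outside its range is refused whole. The fingers move at their own pace and stop on an object; the grip force is fixed at half the most. Time passes only in rows, so rows that repeat a pose let the fingers close. It gives the time, the measured TCP pose, the force and the opening at its end, in the units of the state.
- ctrl.get_obs(): the state, without advancing time (a new reading comes with each control period).
- ctrl.snapshot(name): name is "side" or "top" or "wrist"; returns a dict with "image" (480x640x3 uint8, red, green, blue), "K" (3x3 intrinsics, pixels), "k1" (the pictures are not rectified: a ray, as slopes to the right and down, at radius r is drawn at 1 + k1 r^2 times it, then the intrinsics apply), "R" (3x3) and "t" (3): a world point X has camera coordinates R X + t. Camera axes: x right, y down, z forward; pixel columns grow to the right and rows downward; lengths in m; the calibration is good to about 2 mm. A picture is of the moment at which its call begins. There is no depth.
- ctrl.close_job(): hands the job in, once; it reports no verdict.
Trained networks look in a picture, given as the dict that the camera call returned (one of the last four; its "shot" number tells which), for a name from the list of things; names that differ only in an ending like _2 or _b are one class to them, and where a whole thing is asked for, a point or a joint stands for the part that bears it (a point fixed in the world has none). Each returns a list of dicts, best first, with "confidence" (0 to 1); they miss things now and then, are a little off and sometimes report something else, mostly with a low value. They report only what shows in the picture. A call takes as long as a camera call.
- ctrl.recognise(picture, label): "extent" ([left, top, right, bottom] in pixels, round what is visible of it).
- ctrl.trace(picture, label): "region" (480x640 bool, what is visible of it) and "extent" ([left, top, right, bottom] in pixels, round what is visible of it).
- ctrl.mark_of(picture, label): "at" ([row, column] in pixels: a listed point, or the origin of a listed thing).
The state is a dict: "clock": time; "joint_pos": joint angles; "qvel": joint speeds; "tau": joint torques, N m; "tool_pos": TCP position; "orientation": TCP orientation; "force": force on the tool from outside, world axes, zero at the start; "moment": the same for the moment, N m; "opening": finger opening in m.
Only numpy, scipy, OpenCV 4.12 (cv2) and the standard library are available. Lean on these libraries where they do the work, as an engineer would, in place of code of your own. Each camera call takes 0.05 s, during which the arm holds its last target.

## Working session

There is one attempt and no reset: what is moved stays moved. The work goes in short steps, Python scripts to look and compute and a tool call to move; the robot and the scene stay as the last step left them, time stands still between calls to the robot, and variables do not carry over. Pictures are saved under pics/ and viewed, and the job is handed in when it is done.

Besides the shell and the picture viewer there is one more tool, called after "Call:" as a command line: name --argument value ..., lists and objects as JSON in quotes. carry_out: Moves the arm, as the interface text tells. Its arguments: {"type":"object","properties":{"moves":{"type":"string"}},"required":["moves"]}

```bash
mkdir -p pics; cat > h.py <<'E'
import numpy as np, cv2
from plant import ctrl
def pix2ray(p,row,col):
    K=p["K"];x=(col-K[0,2])/K[0,0];y=(row-K[1,2])/K[1,1]
    u,v=x,y
    for _ in range(20):
        s=1+p["k1"]*(u*u+v*v);u,v=x/s,y/s
    R=np.array(p["R"]);c=-R.T@np.array(p["t"]);return c,R.T@np.array([u,v,1.])
def atz(p,row,col,z):
    c,d=pix2ray(p,row,col);return c+d*(z-c[2])/d[2]
def proj(p,X):
    q=np.array(p["R"])@np.array(X)+np.array(p["t"]);u,v=q[:2]/q[2];s=1+p["k1"]*(u*u+v*v)
    K=p["K"];return K[1,1]*v*s+K[1,2],K[0,0]*u*s+K[0,2]
def tri(obs):
    A=np.zeros((3,3));b=np.zeros(3)
    for p,r,c in obs:
        o,d=pix2ray(p,r,c);d/=np.linalg.norm(d);M=np.eye(3)-np.outer(d,d);A+=M;b+=M@o
    return np.linalg.solve(A,b)
def save(p,n): cv2.imwrite("pics/"+n+".png",p["image"][:,:,::-1])
E
python3 - <<'E'
from h import *
print(ctrl.get_obs())
Z={"post_top":.109,"axle":.074,"lower_mark":.038,"holder":.012,"parts_box":0,"tube":0,"jar":0,"stopper":0,"retainer":0,"tray":0,"spanner":0}
ps={n:ctrl.snapshot(n) for n in("top","side")}
for n,p in ps.items():
    save(p,n+"0")
    for l,z in Z.items():
        m=ctrl.mark_of(p,l)
        for q in m[:2]: print(n,l,np.round(q["at"],1),round(q["confidence"],2),np.round(atz(p,*q["at"],z),4))
m=[ (p,*ctrl.mark_of(p,"post_top")[0]["at"]) for p in ps.values() if ctrl.mark_of(p,"post_top")]
print(tri(m))
m=[ (p,*ctrl.mark_of(p,"axle")[0]["at"]) for p in ps.values() if ctrl.mark_of(p,"axle")]
print(tri(m))
E
```

```text
{'clock': 0.0, 'joint_pos': array([ 8.10773825e+01,  2.05905020e+01,  6.34969799e-01, -2.20399475e-02,
       -7.01344033e+01, -1.65063701e+01]), 'qvel': array([ 0.00603888,  0.05702897,  0.00840297,  0.02252794,  0.02566916,
       -0.02977732]), 'tau': array([-2.02747979e-03, -5.82716238e+01,  2.93054706e+01,  6.99694276e+00,
        6.95110793e-03, -1.55839580e-04]), 'tool_pos': array([0.28975744, 0.60943343, 0.40373602]), 'orientation': array([ 1.79907884e+02, -5.69017379e-03, -2.54364887e+01]), 'force': array([ 1.07929988, -0.51091831,  0.62815359]), 'moment': array([ 0.01624676, -0.03101233, -0.00511182]), 'opening': 0.0874034134785787}
top post_top [273.8 347.3] 0.62 [ 0.5607 -0.0383  0.109 ]
top axle [305.3 335.5] 0.75 [ 0.5036 -0.0227  0.074 ]
top axle [313.1 333.6] 0.46 [ 0.4883 -0.0206  0.074 ]
top lower_mark [282.6 303.6] 0.9 [0.5472 0.0459 0.038 ]
top lower_mark [274.6 346.5] 0.48 [ 0.573 -0.039  0.038]
top holder [311.4 336.1] 0.81 [ 0.4993 -0.0259  0.012 ]
top holder [239.1 156.7] 0.63 [0.6108 0.3703 0.012 ]
top parts_box [251.2 501.2] 0.78 [ 0.6672 -0.3659  0.    ]
to
[... 419 characters left out ...]
4  0.038 ]
side lower_mark [327.8 410.5] 0.45 [ 0.759  -0.1899  0.038 ]
side holder [288.  272.7] 0.9 [ 0.4991 -0.0199  0.012 ]
side parts_box [423.9 385.3] 0.92 [ 0.6666 -0.3538  0.    ]
side tube [176.7 299.3] 0.96 [0.6133 0.3799 0.    ]
side jar [199.6 370.4] 0.84 [0.7881 0.2453 0.    ]
side stopper [186.6 234.5] 0.66 [0.4285 0.3696 0.    ]
side stopper [425.3 256.3] 0.48 [ 0.4392 -0.317   0.    ]
side retainer [422.9 259.9] 0.94 [ 0.446  -0.3137  0.    ]
side tray [328.1 409.6] 0.56 [ 0.7692 -0.1667  0.    ]
side tray [255.8 385.5] 0.43 [0.7738 0.0394 0.    ]
side spanner [254.4 385.2] 0.68 [0.7743 0.044  0.    ]
[ 0.55844437 -0.03868073  0.10812253]
[ 0.38619087 -0.01181705  0.97787748]
```

View pics/top0.png

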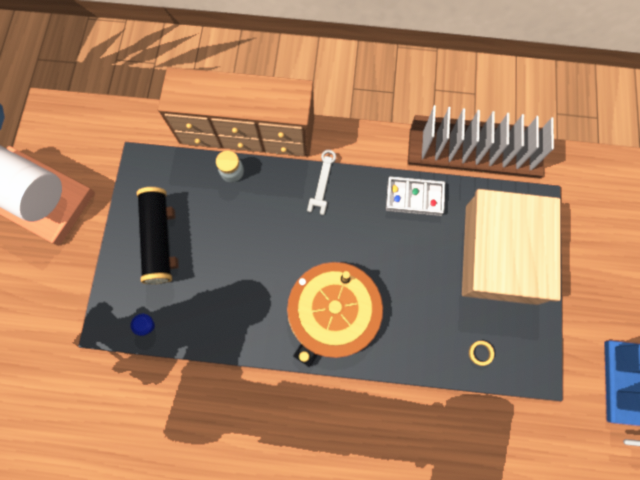

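View pics/side0.png

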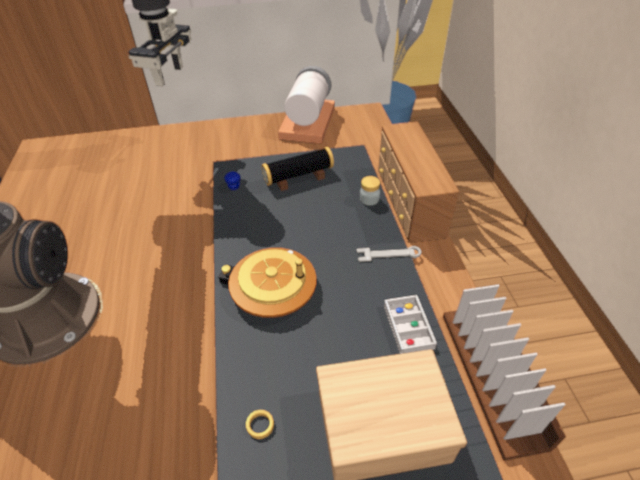

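The top picture shows the wheel head near (335, 307), its post at (347, 275), white dot at (303, 282) and brake block at (305, 355). The side picture agrees. I'll move over the head at the present height for a wrist view.

```bash
cat >> h.py <<'E'
from scipy.spatial.transform import Rotation as Ro
def Rt(yaw): return Ro.from_euler('xyz',[180,0,yaw],degrees=True)
def rel(p0,y0,p1,y1):
    d=Rt(y0).inv().apply(np.array(p1)-np.array(p0)); w=(Rt(y0).inv()*Rt(y1)).as_rotvec(); return np.round(d,4),np.round(w,4)
E
python3 - <<'E'
from h import *
print(rel([.29,.61,.405],-25.436,[.50,-.03,.405],-16))
E
```

```text
(array([0.4645, 0.4878, 0.    ]), array([ 0.    ,  0.    , -0.1647]))
```

Call:
carry_out --moves "0.0876 0.02 0.021 0 0 0 -0.01; 0.0876 0.05 0.0525 0 0 0 -0.02; 0.0876 0.08 0.084 0 0 0 -0.03; 0.0876 0.11 0.1155 0 0 0 -0.04; 0.0876 0.14 0.147 0 0 0 -0.05; 0.0876 0.17 0.1785 0 0 0 -0.06; 0.0876 0.2 0.21 0 0 0 -0.07; 0.0876 0.23 0.2415 0 0 0 -0.08; 0.0876 0.26 0.273 0 0 0 -0.09; 0.0876 0.29 0.3045 0 0 0 -0.1; 0.0876 0.32 0.336 0 0 0 -0.11; 0.0876 0.35 0.3675 0 0 0 -0.12; 0.0876 0.38 0.399 0 0 0 -0.13; 0.0876 0.41 0.4305 0 0 0 -0.14; 0.0876 0.435 0.4568 0 0 0 -0.15; 0.0876 0.455 0.4778 0 0 0 -0.16; 0.0876 0.4645 0.4878 0 0 0 -0.1647; 0.0876 0.4645 0.4878 0 0 0 -0.1647; 0.0876 0.4645 0.4878 0 0 0 -0.1647; 0.0876 0.4645 0.4878 0 0 0 -0.1647"

```text
clock: 3.55
tool_pos: [0.4997, -0.0298, 0.4048]
orientation: [-180.0, -0.0, -16.0]
force: [-0.6, -0.2, -0.2]
opening: 0.0875
```

```bash
python3 - <<'E'
from h import *
print(ctrl.get_obs())
Z={"post_top":.109,"axle":.074,"lower_mark":.038,"holder":.012}
for n in("wrist","top","side"):
    p=ctrl.snapshot(n)
    save(p,n+"1")
    for l,z in Z.items():
        m=ctrl.mark_of(p,l)
        for q in m[:2]: print(n,l,np.round(q["at"],1),round(q["confidence"],2),np.round(atz(p,*q["at"],z),4))
E
```

```text
{'clock': 3.55, 'joint_pos': array([ 1.91083365e+01,  3.94611716e+00, -2.08251303e+01, -8.35148962e-03,
       -6.52153933e+01,  5.49316585e+01]), 'qvel': array([ 0.46927589, -0.08119895, -0.04996348,  0.08364684, -0.03293847,
        0.17608994]), 'tau': array([-4.53442326e-01, -3.38579035e+01,  2.83922732e+01,  6.70396864e+00,
        8.29887413e-02, -4.49191823e-03]), 'tool_pos': array([ 0.49968077, -0.02984475,  0.40476059]), 'orientation': array([-1.79986118e+02, -6.57703675e-03, -1.59635059e+01]), 'force': array([-0.64978864, -0.15595059, -0.16478427]), 'moment': array([-0.08695093, -0.02818592,  0.00777172]), 'opening': 0.08754201941526302}
wrist post_top [157.8 299.4] 0.64 [ 0.5591 -0.0337  0.109 ]
wrist axle [223. 304.] 0.95 [ 0.5028 -0.0193  0.074 ]
wrist lower_mark [186.9 218.9] 0.98 [0.5498 0.0514 0.038 ]
wrist holder [207.6 307.9] 0.74 [ 0.5025 -0.0213  0.012 ]
wrist holder [179.7 603.8] 0.27 [ 0.448 -0.321  0.012]
top axle [305.2 335.3] 0.72 [ 0.5038 -0.0223  0.074 ]
top holder [315.2 335.1] 0.73 [ 0.4914 -0.0247  0.012 ]
side post_top [262. 297.] 0.63 [ 0.5556 -0.0396  0.109 ]
side axle [272.7 270. ] 0.76 [ 0.498  -0.0281  0.074 ]
side lower_mark [250.9 288.1] 0.58 [0.545  0.0615 0.038 ]
side lower_mark [289.  273.4] 0.48 [ 0.5005 -0.0439  0.038 ]
side holder [287.8 273.3] 0.96 [ 0.5005 -0.0195  0.012 ]
```

View pics/wrist1.png

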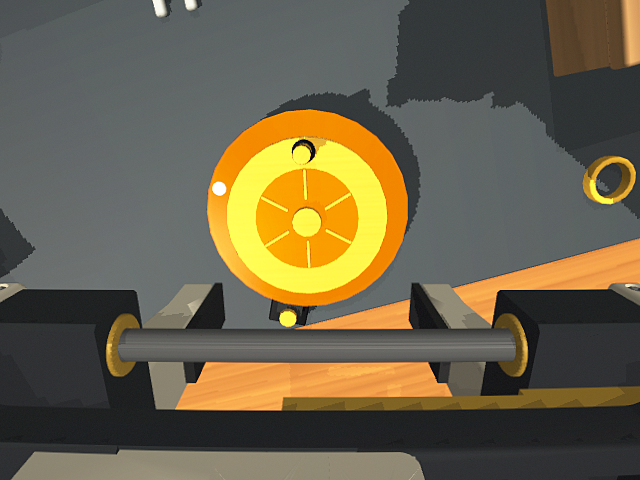

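The wrist picture shows the post top at about (302, 154), the hub at (306, 222), the white dot at (219, 188), and the brake block behind at (288, 318). I'll refine these positions.

```bash
python3 - <<'E'
from h import *
p=ctrl.snapshot("wrist")
im=p["image"]
c=cv2.resize(im[100:330,200:420],None,fx=2.5,fy=2.5,interpolation=cv2.INTER_CUBIC)
cv2.imwrite("pics/crop1.png",c[:,:,::-1])
A=atz(p,222,306.5,.074);P=atz(p,154,302,.109)
print(A,P,np.linalg.norm((P-A)[:2]),np.degrees(np.arctan2(*(P-A)[1::-1])))
E
```

```text
[ 0.50318877 -0.022308    0.074     ] [ 0.56127289 -0.03699435  0.109     ] 0.05991204752649501 -14.189624051120788
```

View pics/crop1.png

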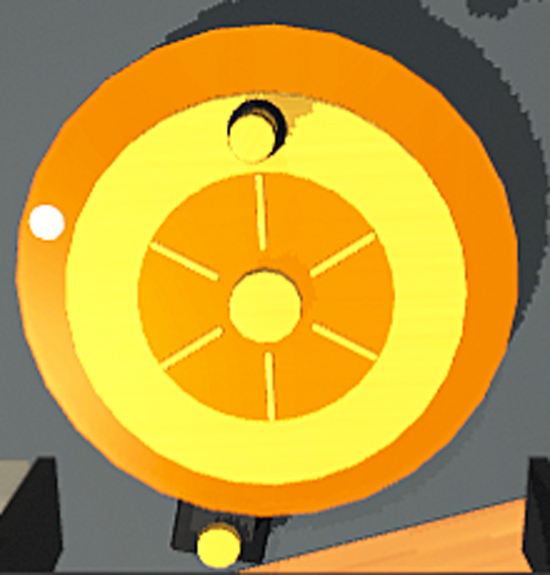

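```bash
python3 - <<'E'
from h import *
print(rel([.50,-.03,.405],-16,[.560,-.0365,.2525],-14))
E
```

```text
(array([ 0.0595, -0.0103,  0.1525]), array([ 0.    ,  0.    , -0.0349]))
```

Call:
carry_out --moves "0.0876 0.03 -0.005 0 0 0 -0.02; 0.0876 0.0595 -0.0103 0 0 0 -0.0349; 0.0876 0.0595 -0.0103 0 0 0 -0.0349; 0.0876 0.0595 -0.0103 0.02 0 0 -0.0349; 0.0876 0.0595 -0.0103 0.045 0 0 -0.0349; 0.0876 0.0595 -0.0103 0.07 0 0 -0.0349; 0.0876 0.0595 -0.0103 0.09 0 0 -0.0349; 0.0876 0.0595 -0.0103 0.11 0 0 -0.0349; 0.0876 0.0595 -0.0103 0.125 0 0 -0.0349; 0.07 0.0595 -0.0103 0.14 0 0 -0.0349; 0.05 0.0595 -0.0103 0.15 0 0 -0.0349; 0.035 0.0595 -0.0103 0.1525 0 0 -0.0349; 0.03 0.0595 -0.0103 0.1525 0 0 -0.0349; 0.03 0.0595 -0.0103 0.1525 0 0 -0.0349; 0.03 0.0595 -0.0103 0.1525 0 0 -0.0349; 0.03 0.0595 -0.0103 0.1525 0 0 -0.0349"

```text
clock: 5.95
tool_pos: [0.5601, -0.0369, 0.2528]
orientation: [-180.0, -0.1, -14.0]
force: [0.3, 0.2, -0.0]
opening: 0.0373
```

```bash
python3 - <<'E'
from h import *
print(ctrl.get_obs())
p=ctrl.snapshot("wrist");save(p,"wrist2")
for l,z in (("post_top",.109),("axle",.074),("lower_mark",.038)):
  for q in ctrl.mark_of(p,l)[:2]: print(l,q["at"],q["confidence"],atz(p,*q["at"],z))
print("grasp axis proj", proj(p,[.560,-.0365,.109]),proj(p,[.560,-.0365,.0935]))
E
```

```text
{'clock': 5.95, 'joint_pos': array([ 1.62157973e+01,  1.83250746e+01, -2.48446938e+01,  1.58457642e-03,
       -4.67685897e+01,  5.97907676e+01]), 'qvel': array([ 0.10198696,  0.15573049, -0.12338744, -0.06127505,  0.13080942,
       -0.05492331]), 'tau': array([ 4.90158942e-03, -4.86532402e+01,  2.28358537e+01,  5.37678033e+00,
        8.61011306e-02, -4.68971739e-04]), 'tool_pos': array([ 0.56006117, -0.03687049,  0.25277695]), 'orientation': array([-1.79969983e+02, -5.38520867e-02, -1.39923645e+01]), 'force': array([ 0.30248255,  0.21066293, -0.00973466]), 'moment': array([ 0.00024974, -0.018746  , -0.07485534]), 'opening': 0.037253824912389474}
post_top [341.1, 314.2] 0.23 [ 0.56240289 -0.03652685  0.109     ]
axle [406.1, 312.2] 0.73 [ 0.50342442 -0.02038508  0.074     ]
grasp axis proj (np.float64(346.4376512909273), np.float64(315.6649680560321)) (np.float64(325.62364163978685), np.float64(315.7869313307134))
```

View pics/wrist2.png

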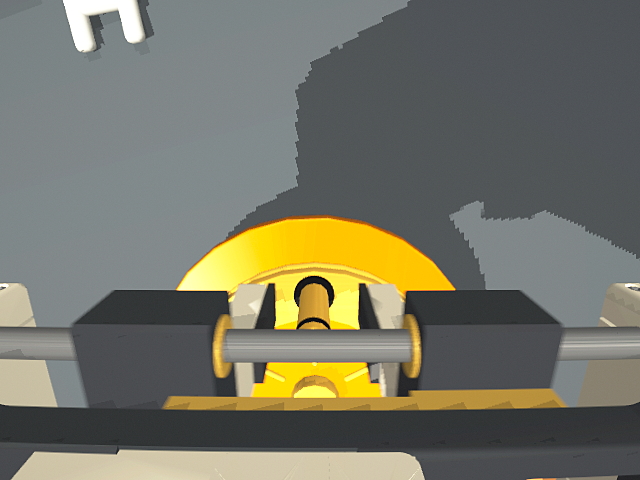

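The post stands centred between the fingers to within about 0.7 mm (post column 314.5, jaw middle about 316.5). I'll close by steps.

Call:
carry_out --moves "0.022 0 -0.0005 0 0 0 0; 0.018 0 -0.0005 0 0 0 0; 0.016 0 -0.0005 0 0 0 0; 0.016 0 -0.0005 0 0 0 0; 0.016 0 -0.0005 0 0 0 0; 0.016 0 -0.0005 0 0 0 0; 0.016 0 -0.0005 0 0 0 0"

```text
clock: 6.85
tool_pos: [0.56, -0.0364, 0.2522]
orientation: [180.0, 0.0, -14.0]
force: [0.4, 0.2, 0.5]
opening: 0.0162
```

Call:
carry_out --moves "0.014 0 0 0 0 0 0; 0.012 0 0 0 0 0 0; 0.01 0 0 0 0 0 0; 0.01 0 0 0 0 0 0"

```text
clock: 7.25
tool_pos: [0.5601, -0.0364, 0.2522]
orientation: [-180.0, -0.0, -14.0]
force: [0.4, -0.7, -0.4]
opening: 0.0134
```

Call:
carry_out --moves "0.01 0 0 0 0 0 0; 0.01 0 0 0 0 0 0"

```text
clock: 7.45
tool_pos: [0.5601, -0.0364, 0.2522]
orientation: [-180.0, -0.0, -14.0]
force: [0.9, 0.6, 0.5]
opening: 0.0137
```

Call:
carry_out --moves "0.01 0.0005 0 0 0 0 0; 0.01 0.0005 0 0 0 0 0; 0.01 0.0005 0 0 0 0 0"

```text
clock: 7.75
tool_pos: [0.5603, -0.0365, 0.2521]
orientation: [180.0, 0.0, -14.0]
force: [-0.9, 0.7, 1.5]
opening: 0.0135
```

Call:
carry_out --moves "0.01 0.0005 0 0 0 0 0; 0.01 0.0005 0 0 0 0 0; 0.01 0.0005 0 0 0 0 0"

```text
clock: 8.05
tool_pos: [0.5605, -0.0367, 0.252]
orientation: [180.0, 0.1, -14.0]
force: [-4.6, 2.3, 3.1]
opening: 0.0131
```

Stiffness is about 5 N per commanded mm, so 0.5 mm steps are safe. Going back to the neutral radius, then clockwise (+tool y).

Call:
carry_out --moves "0.01 -0.001 0 0 0 0 0; 0.01 -0.001 0.0003 0 0 0 0.005; 0.01 -0.001 0.0005 0 0 0 0.0083"

```text
clock: 8.35
tool_pos: [0.56, -0.0369, 0.2521]
orientation: [-180.0, -0.0, -14.5]
force: [-0.8, -0.0, -0.4]
opening: 0.0131
```

Call:
carry_out --moves "0.01 0 0.0003 0 0 0 0.005; 0.01 0 0.0005 0 0 0 0.0083"

```text
clock: 8.55
tool_pos: [0.5599, -0.0374, 0.2521]
orientation: [-180.0, -0.0, -15.0]
force: [-1.2, 1.2, -0.2]
opening: 0.0133
```

Call:
carry_out --moves "0.01 0 0.0003 0 0 0 0.005; 0.01 0 0.0005 0 0 0 0.0083"

```text
clock: 8.75
tool_pos: [0.5597, -0.0379, 0.2521]
orientation: [-180.0, -0.0, -15.4]
force: [-1.2, 0.4, 0.5]
opening: 0.0134
```

Call:
carry_out --moves "0.01 0 0.0003 0 0 0 0.005; 0.01 0 0.0006 0 0 0 0.01"

```text
clock: 8.95
tool_pos: [0.5595, -0.0384, 0.2522]
orientation: [-180.0, -0.0, -16.0]
force: [-1.0, 0.7, 1.1]
opening: 0.0131
```

Call:
carry_out --moves "0.01 0 0.0003 0 0 0 0.005; 0.01 0 0.0006 0 0 0 0.01"

```text
clock: 9.15
tool_pos: [0.5594, -0.039, 0.2522]
orientation: [-180.0, -0.0, -16.6]
force: [-0.6, -0.7, -0.3]
opening: 0.0135
```

Call:
carry_out --moves "0.01 0 0.0003 0 0 0 0.005; 0.01 0 0.0006 0 0 0 0.01"

```text
clock: 9.35
tool_pos: [0.5592, -0.0396, 0.2522]
orientation: [-180.0, -0.0, -17.2]
force: [-1.3, 0.9, -0.7]
opening: 0.0133
```

Call:
carry_out --moves "0.01 0 0.0003 0 0 0 0.005; 0.01 0 0.0006 0 0 0 0.01"

```text
clock: 9.55
tool_pos: [0.559, -0.0402, 0.2522]
orientation: [-180.0, -0.0, -17.7]
force: [-1.3, 0.7, -0.7]
opening: 0.0136
```

Call:
carry_out --moves "0.01 0 0.0003 0 0 0 0.005; 0.01 0 0.0006 0 0 0 0.01"

```text
clock: 9.75
tool_pos: [0.5588, -0.0408, 0.2522]
orientation: [-180.0, -0.0, -18.3]
force: [-0.3, -0.2, -1.0]
opening: 0.0133
```

Call:
carry_out --moves "0.01 0 0.0003 0 0 0 0.005; 0.01 0 0.0006 0 0 0 0.01"

```text
clock: 9.95
tool_pos: [0.5586, -0.0413, 0.2522]
orientation: [-180.0, 0.0, -18.9]
force: [-0.3, 0.8, -0.4]
opening: 0.0134
```

Call:
carry_out --moves "0.01 0 0.0003 0 0 0 0.005; 0.01 0 0.0006 0 0 0 0.01"

```text
clock: 10.15
tool_pos: [0.5584, -0.0419, 0.2521]
orientation: [180.0, 0.0, -19.5]
force: [-1.2, -0.3, 0.3]
opening: 0.0133
```

Call:
carry_out --moves "0.01 0 0.0003 0 0 0 0.005; 0.01 0 0.0006 0 0 0 0.01"

```text
clock: 10.35
tool_pos: [0.5582, -0.0425, 0.2522]
orientation: [180.0, 0.0, -20.0]
force: [-1.2, 0.1, -0.2]
opening: 0.0133
```

Call:
carry_out --moves "0.01 0 0.0003 0 0 0 0.005; 0.01 0 0.0006 0 0 0 0.01"

```text
clock: 10.55
tool_pos: [0.558, -0.043, 0.2521]
orientation: [180.0, 0.0, -20.6]
force: [-1.6, -0.5, -0.4]
opening: 0.0132
```

Call:
carry_out --moves "0.01 0 0.0003 0 0 0 0.005; 0.01 0 0.0006 0 0 0 0.01"

```text
clock: 10.75
tool_pos: [0.5578, -0.0436, 0.2522]
orientation: [-180.0, 0.0, -21.2]
force: [-0.9, 1.0, -1.1]
opening: 0.0137
```

Call:
carry_out --moves "0.01 0 0.0003 0 0 0 0.005; 0.01 0 0.0006 0 0 0 0.01"

```text
clock: 10.95
tool_pos: [0.5577, -0.044, 0.2522]
orientation: [-180.0, -0.0, -21.7]
force: [-0.8, 2.9, -0.5]
opening: 0.0133
```

Call:
carry_out --moves "0.01 0 0 0 0 0 0; 0.01 0 0 0 0 0 0"

```text
clock: 11.15
tool_pos: [0.5577, -0.0439, 0.2522]
orientation: [-180.0, -0.0, -21.7]
force: [-0.5, 4.1, -1.3]
opening: 0.013
```

```bash
python3 - <<'E'
from h import *
p=ctrl.snapshot("top");save(p,"top3")
for i in range(3):
  o=ctrl.get_obs();print(o["clock"],o["force"],o["tool_pos"],o["orientation"][2],o["moment"]); 
  if i<2: ctrl.snapshot("side")
m=ctrl.mark_of(p,"lower_mark");print(m[:2])
E
```

```text
11.2 [-1.09678803  3.7379582   0.36830821] [ 0.55764735 -0.04392326  0.25215124] -21.71528300857148 [ 1.2387028   0.33902037 -0.01225315]
11.25 [-0.50648647  3.89374974 -0.23038368] [ 0.5576675  -0.04392202  0.25218189] -21.712793602100525 [1.27957878 0.37431068 0.00330265]
11.3 [-1.61349866  3.72942382 -0.52986829] [ 0.55766336 -0.04395576  0.25217801] -21.71501036828702 [ 1.32870343  0.27080961 -0.02937417]
[{'at': [277.6, 304.9], 'confidence': 0.93}]
```

```bash
python3 - <<'E'
import cv2,numpy as np
a=[cv2.resize(cv2.imread(f"pics/{n}.png")[250:370,270:400],None,fx=3,fy=3,interpolation=cv2.INTER_NEAREST) for n in("top0","top3")]
cv2.imwrite("pics/cmp.png",np.hstack(a))
for n in("top0","top3"):
    im=cv2.imread(f"pics/{n}.png").astype(int)[270:295,290:315]; m=im.min(2); w=np.clip(m-120,0,None); ys,xs=np.mgrid[270:295,290:315]
    print((w*ys).sum()/w.sum(),(w*xs).sum()/w.sum(),w.sum())
E
```

```text
283.75206232813935 304.6490986862206 6546
284.52754503560953 305.38060326770005 9548
```

View pics/cmp.png

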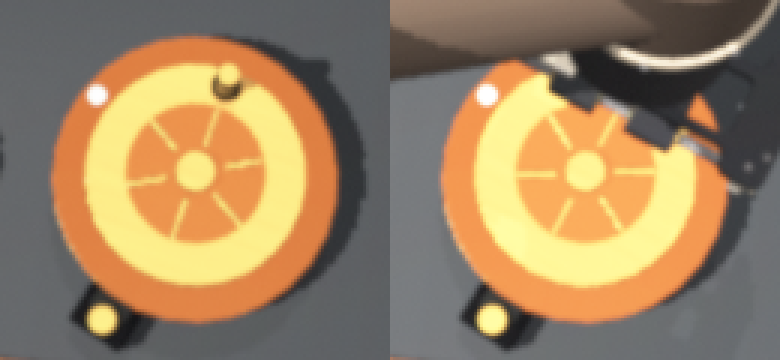

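The white dot has not moved (same pixel, about (303, 282), in both). Clockwise stop felt at about 3.2 N, TCP (0.5577, -0.0439). Now anticlockwise, quickly through the first 18 mm that are known to be free.

Call:
carry_out --moves "0.01 0 -0.0015 0 0 0 -0.025; 0.01 -0.0001 -0.003 0 0 0 -0.05; 0.01 -0.0002 -0.0045 0 0 0 -0.075; 0.01 -0.0003 -0.006 0 0 0 -0.1; 0.01 -0.0005 -0.0075 0 0 0 -0.125; 0.01 -0.0007 -0.009 0 0 0 -0.15; 0.01 -0.0009 -0.01045 0 0 0 -0.175; 0.01 -0.0012 -0.0119 0 0 0 -0.2; 0.01 -0.0015 -0.0134 0 0 0 -0.225; 0.01 -0.0019 -0.01485 0 0 0 -0.25; 0.01 -0.00225 -0.0163 0 0 0 -0.275; 0.01 -0.0027 -0.0177 0 0 0 -0.3; 0.01 -0.0027 -0.0177 0 0 0 -0.3; 0.01 -0.0027 -0.0177 0 0 0 -0.3"

```text
clock: 12.75
tool_pos: [0.5618, -0.0266, 0.2522]
orientation: [-180.0, -0.0, -4.5]
force: [0.2, 0.6, -1.0]
opening: 0.0134
```

Call:
carry_out --moves "0.01 0 -0.0002 0 0 0 -0.0033; 0.01 0 -0.0004 0 0 0 -0.0067"

```text
clock: 12.95
tool_pos: [0.5618, -0.0263, 0.2522]
orientation: [-180.0, -0.0, -4.1]
force: [1.2, -0.2, -0.3]
opening: 0.013
```

Call:
carry_out --moves "0.01 0 -0.0002 0 0 0 -0.0033; 0.01 0 -0.0004 0 0 0 -0.0067"

```text
clock: 13.15
tool_pos: [0.5618, -0.0259, 0.2522]
orientation: [-180.0, -0.0, -3.7]
force: [1.4, -0.1, -1.2]
opening: 0.0134
```

Call:
carry_out --moves "0.01 0 -0.0002 0 0 0 -0.0033; 0.01 0 -0.0004 0 0 0 -0.0067"

```text
clock: 13.35
tool_pos: [0.5618, -0.0254, 0.2522]
orientation: [-180.0, -0.0, -3.4]
force: [1.8, 0.2, -2.2]
opening: 0.0133
```

Call:
carry_out --moves "0.01 0 -0.0002 0 0 0 -0.0033; 0.01 0 -0.0004 0 0 0 -0.0067"

```text
clock: 13.55
tool_pos: [0.5618, -0.025, 0.2522]
orientation: [-180.0, -0.0, -3.0]
force: [2.0, -0.4, -1.1]
opening: 0.0131
```

Call:
carry_out --moves "0.01 0 -0.0002 0 0 0 -0.0033; 0.01 0 -0.0004 0 0 0 -0.0067"

```text
clock: 13.75
tool_pos: [0.5619, -0.0246, 0.2522]
orientation: [-180.0, -0.0, -2.6]
force: [1.8, -0.8, -1.1]
opening: 0.0134
```

Call:
carry_out --moves "0.01 0.0001 -0.0002 0 0 0 -0.0033; 0.01 0.0001 -0.0004 0 0 0 -0.0067"

```text
clock: 13.95
tool_pos: [0.5619, -0.0243, 0.2522]
orientation: [180.0, 0.0, -2.2]
force: [0.9, -0.0, -0.6]
opening: 0.0135
```

Call:
carry_out --moves "0.01 0.0001 -0.0002 0 0 0 -0.0033; 0.01 0.0001 -0.0004 0 0 0 -0.0067"

```text
clock: 14.15
tool_pos: [0.562, -0.0239, 0.2522]
orientation: [180.0, 0.0, -1.8]
force: [1.0, 0.0, 0.4]
opening: 0.0135
```

Call:
carry_out --moves "0.01 0 -0.0002 0 0 0 -0.0033; 0.01 0 -0.0004 0 0 0 -0.0067"

```text
clock: 14.35
tool_pos: [0.562, -0.0235, 0.2522]
orientation: [180.0, 0.0, -1.4]
force: [1.1, 0.2, -0.2]
opening: 0.0132
```

Call:
carry_out --moves "0.01 0 -0.0002 0 0 0 -0.0033; 0.01 0 -0.0004 0 0 0 -0.0067"

```text
clock: 14.55
tool_pos: [0.562, -0.0231, 0.2522]
orientation: [180.0, 0.0, -1.1]
force: [0.3, 1.1, 0.2]
opening: 0.013
```

Call:
carry_out --moves "0.01 0 -0.0002 0 0 0 -0.0033; 0.01 0 -0.0004 0 0 0 -0.0067"

```text
clock: 14.75
tool_pos: [0.5621, -0.0227, 0.2522]
orientation: [180.0, -0.0, -0.7]
force: [1.9, -0.6, 0.1]
opening: 0.0135
```

Call:
carry_out --moves "0.01 0 -0.0002 0 0 0 -0.0033; 0.01 0 -0.0004 0 0 0 -0.0067"

```text
clock: 14.95
tool_pos: [0.562, -0.0223, 0.2522]
orientation: [180.0, 0.0, -0.3]
force: [1.1, 0.2, -0.1]
opening: 0.0134
```

Call:
carry_out --moves "0.01 0 -0.0002 0 0 0 -0.0033; 0.01 0 -0.0004 0 0 0 -0.0067"

```text
clock: 15.15
tool_pos: [0.562, -0.0219, 0.2522]
orientation: [180.0, 0.0, 0.1]
force: [1.3, 0.1, 0.3]
opening: 0.0134
```

Call:
carry_out --moves "0.01 0 -0.0002 0 0 0 -0.0033; 0.01 0 -0.0004 0 0 0 -0.0067"

```text
clock: 15.35
tool_pos: [0.5621, -0.0215, 0.2522]
orientation: [180.0, 0.0, 0.5]
force: [0.4, 0.9, -0.3]
opening: 0.0133
```

Call:
carry_out --moves "0.01 0 -0.0002 0 0 0 -0.0033; 0.01 0 -0.0004 0 0 0 -0.0067"

```text
clock: 15.55
tool_pos: [0.5621, -0.0211, 0.2522]
orientation: [180.0, -0.0, 0.9]
force: [0.3, -0.2, 1.3]
opening: 0.0132
```

Call:
carry_out --moves "0.01 0 -0.0002 0 0 0 -0.0033; 0.01 0 -0.0004 0 0 0 -0.0067"

```text
clock: 15.75
tool_pos: [0.562, -0.0208, 0.2522]
orientation: [180.0, 0.0, 1.2]
force: [1.9, -1.5, -0.3]
opening: 0.0134
```

Call:
carry_out --moves "0.01 0 0 0 0 0 0; 0.01 0 0 0 0 0 0"

```text
clock: 15.95
tool_pos: [0.562, -0.0208, 0.2522]
orientation: [180.0, 0.0, 1.2]
force: [0.9, -1.7, -0.3]
opening: 0.0132
```

```bash
python3 - <<'E'
from h import *
for i in range(3):
  ctrl.snapshot("side"); o=ctrl.get_obs();print(o["clock"],o["force"],o["tool_pos"],o["orientation"][2],o["moment"])
E
```

```text
16.0 [ 1.58017856 -0.83557819 -0.33784979] [ 0.56202511 -0.02083175  0.25216679] 1.222856688727408 [-0.64218625 -0.51649407 -0.06859838]
16.05 [ 1.81499751 -1.88654125  0.27549855] [ 0.56202124 -0.02082536  0.25216856] 1.22271173426823 [-0.67854798 -0.56484157 -0.01066968]
16.1 [ 0.95276142 -2.43251297 -0.23979227] [ 0.56202153 -0.02079781  0.25216285] 1.2235413698178705 [-0.67488983 -0.56146325 -0.01797196]
```

Call:
carry_out --moves "0.01 0 -0.0002 0 0 0 -0.0033; 0.01 0 -0.0003 0 0 0 -0.005; 0.01 0 -0.0003 0 0 0 -0.005"

```text
clock: 16.4
tool_pos: [0.562, -0.0206, 0.2522]
orientation: [180.0, -0.0, 1.5]
force: [1.7, -3.3, 0.0]
opening: 0.0133
```

```bash
python3 - <<'E'
from h import *
for i in range(3):
  p=ctrl.snapshot(["side","side","top"][i]); o=ctrl.get_obs();print(o["clock"],o["force"],o["tool_pos"],o["orientation"][2],o["moment"])
save(p,"top4")
a=[cv2.resize(cv2.imread(f"pics/{n}.png")[250:370,270:400],None,fx=3,fy=3,interpolation=cv2.INTER_NEAREST) for n in("top0","top4")]
cv2.imwrite("pics/cmp2.png",np.hstack(a))
E
```

```text
16.45 [ 1.52859253 -4.28479711 -0.27237259] [ 0.56201851 -0.02055218  0.25214834] 1.514700557681096 [-1.4495516  -0.62928557  0.00556341]
16.5 [ 1.880958   -3.91699206 -0.16187301] [ 0.5620148  -0.02053981  0.25215526] 1.5115181225271594 [-1.49499387 -0.65029555  0.00330203]
16.55 [ 1.28343254 -4.01318753 -0.67717182] [ 0.56202163 -0.02053079  0.25218702] 1.5152529587933852 [-1.56171938 -0.67712803 -0.0925281 ]
```

View pics/cmp2.png

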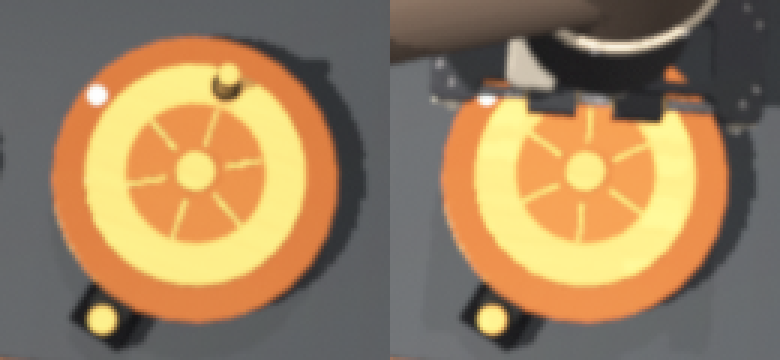

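The anticlockwise stop shows at 4 N with the dot unmoved (its visible part is still at the same pixels). Measured play is about 23 mm. The middle for the TCP is (0.5610, -0.0325), yaw -10.1.

Call:
carry_out --moves "0.01 0 0.0015 0 0 0 0.025; 0.01 -0.0001 0.003 0 0 0 0.05; 0.01 -0.0002 0.0045 0 0 0 0.075; 0.01 -0.0004 0.006 0 0 0 0.1; 0.01 -0.0006 0.0076 0 0 0 0.127; 0.01 -0.0008 0.009 0 0 0 0.152; 0.01 -0.0011 0.0105 0 0 0 0.177; 0.01 -0.0013 0.0121 0 0 0 0.2027; 0.01 -0.0013 0.0121 0 0 0 0.2027; 0.01 -0.0013 0.0121 0 0 0 0.2027; 0.01 -0.0013 0.0121 0 0 0 0.2027; 0.01 -0.0013 0.0121 0 0 0 0.2027"

```text
clock: 17.75
tool_pos: [0.561, -0.0325, 0.2521]
orientation: [180.0, 0.0, -10.1]
force: [0.9, -0.3, -0.1]
opening: 0.0133
```

```bash
python3 - <<'E'
from h import *
for i in range(3):
  p=ctrl.snapshot("wrist"); o=ctrl.get_obs();print(o["clock"],o["force"],o["tool_pos"],o["orientation"][2],o["moment"])
d=o["tool_pos"][:2]-[.50203,-.02146]; print(np.hypot(*d),np.degrees(np.arctan2(d[1],d[0])))
E
```

```text
17.8 [0.21590656 0.2114678  0.55421463] [ 0.56101337 -0.03253713  0.25216926] -10.089052574630484 [-0.03880218 -0.16237551  0.00029104]
17.85 [ 0.98904309  0.80085242 -0.21516913] [ 0.56099074 -0.03254725  0.25213962] -10.092743427231941 [-0.05314858 -0.1849136   0.02898846]
17.9 [ 1.0785904  -0.78034775  0.31999262] [ 0.56100596 -0.03253897  0.25213936] -10.093712863956858 [-0.09606324 -0.19741994  0.00771448]
0.06000755693202043 -10.639344057462162
```

At the middle within 0.1 mm. Opening and rising straight up.

Call:
carry_out --moves "0.016 0 0 0 0 0 0; 0.02 0 0 0 0 0 0; 0.03 0 0 0 0 0 0; 0.04 0 0 0 0 0 0; 0.05 0 0 0 0 0 0; 0.05 0 0 0 0 0 0; 0.05 0 0 0 0 0 0; 0.05 0 0 -0.01 0 0 0; 0.05 0 0 -0.03 0 0 0; 0.05 0 0 -0.06 0 0 0; 0.05 0 0 -0.09 0 0 0; 0.05 0 0 -0.12 0 0 0; 0.05 0 0 -0.15 0 0 0; 0.05 0 0 -0.15 0 0 0"

```text
clock: 19.3
tool_pos: [0.5619, -0.0326, 0.4078]
orientation: [-179.9, -0.5, -10.1]
force: [0.0, 0.5, 0.0]
opening: 0.0495
```

Call:
carry_out --moves "0.0876 -0.03 0 0 0 0 0; 0.0876 -0.06 0 0 0 0 0; 0.0876 -0.06 0 0 0 0 0; 0.0876 -0.06 0 0 0 0 0; 0.0876 -0.06 0 0 0 0 0"

```text
clock: 19.8
tool_pos: [0.5024, -0.022, 0.4025]
orientation: [-180.0, -0.0, -10.1]
force: [-0.5, -0.2, -0.3]
opening: 0.084
```

```bash
python3 - <<'E'
from h import *
o=ctrl.get_obs();print(o["clock"],o["tool_pos"],o["force"])
p=ctrl.snapshot("wrist");save(p,"wrist5")
for l,z in (("post_top",.109),("axle",.074),("lower_mark",.038)):
  for q in ctrl.mark_of(p,l)[:1]: print(l,q["at"],q["confidence"],atz(p,*q["at"],z))
print("expected post px",proj(p,[.5610,-.0325,.109]))
s=ctrl.snapshot("side");save(s,"side5")
E
```

```text
19.8 [ 0.50238517 -0.02196504  0.40248847] [-0.54286339 -0.16946835 -0.29642775]
post_top [157.3, 314.8] 0.75 [ 0.56053536 -0.03103299  0.109     ]
axle [227.1, 313.9] 0.67 [ 0.50003745 -0.01921421  0.074     ]
lower_mark [177.3, 232.6] 0.98 [0.5507338  0.04844524 0.038     ]
expected post px (np.float64(156.2933117329294), np.float64(316.6867656289111))
```

View pics/wrist5.png

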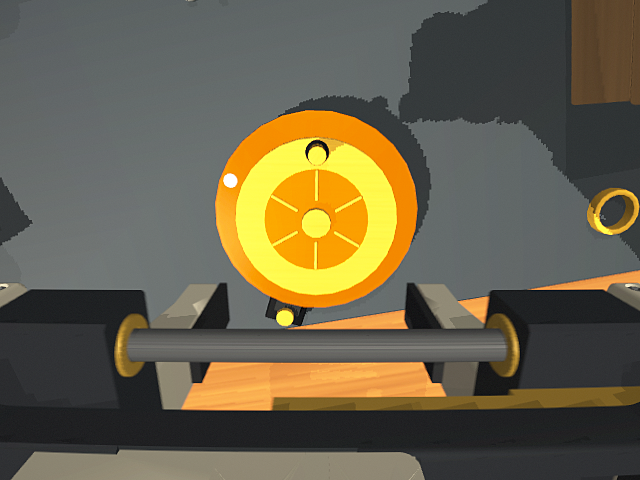

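View pics/side5.png

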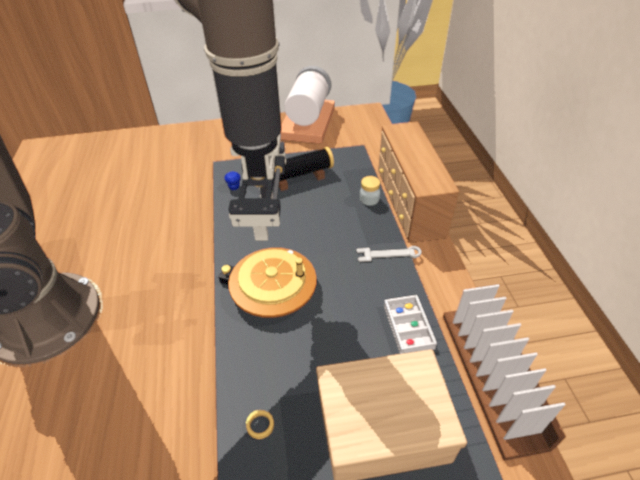

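```bash
python3 - <<'E'
from h import *
def dot(n,r,c,w=14):
    im=cv2.imread(f"pics/{n}.png").astype(int)[r-w:r+w,c-w:c+w];m=np.clip(im.min(2)-150,0,None);ys,xs=np.mgrid[r-w:r+w,c-w:c+w];return (m*ys).sum()/m.sum(),(m*xs).sum()/m.sum()
t=ctrl.snapshot("top");save(t,"top5");s=ctrl.snapshot("side")
for n,r,c in(("top0",282,302),("top3",282,302),("top5",282,302)): print(n,dot(n,r,c,6))
for n in("side0","side5"): print(n,dot(n,253,291,5))
p=ctrl.snapshot("wrist")
a=dot("wrist5",181,230);b=dot("wrist1",188,219)
print(atz(p,*a,.038))
# wrist1 pose: rebuild extrinsics from tool motion
o=ctrl.get_obs();R=np.array(p["R"]);tt=np.array(p["t"])
def T(pos,eu): M=np.eye(4);M[:3,:3]=Ro.from_euler('xyz',eu,degrees=True).as_matrix();M[:3,3]=pos;return M
E=np.eye(4);E[:3,:3]=R;E[:3,3]=tt
X=E@T(o["tool_pos"],o["orientation"]); E1=X@np.linalg.inv(T([.49968,-.02984,.40476],[-179.986,-.0066,-15.9635]))
q=dict(p);q["R"]=E1[:3,:3];q["t"]=E1[:3,3]
print(atz(q,*b,.038)); print(o["tool_pos"],o["orientation"])
E
```

```text
top0 (np.float64(281.2438198442262), np.float64(301.9007788689468))
top3 (np.float64(281.2259036144578), np.float64(301.9173055859803))
top5 (np.float64(nan), np.float64(nan))
side0 (np.float64(251.51896813353565), np.float64(290.11380880121396))
side5 (np.float64(251.60483175150992), np.float64(289.9879206212252))
[0.54809859 0.05119959 0.038     ]
[0.54871743 0.05181553 0.038     ]
[ 0.50218573 -0.02204457  0.40192207] [ 1.79984288e+02  2.53459505e-02 -1.01111269e+01]<stdin>:3: RuntimeWarning: invalid value encountered in scalar divide
```

The dot is unmoved in the fixed side view (within 0.15 px), and the post is where it was set. Handing in.

```bash
python3 -c "
from plant import ctrl
print(ctrl.close_job())"
```

```text
the job is handed in; nothing more can be done
None
```

I checked the free play, set the upper wheel in the middle of it, let go, and handed the job in at about 20 s of the 64 s allowed.

**Feeling the ends:** holding the post, I turned the wheel clockwise until it came up against the lower wheel at about 3.2 N. I then turned it anticlockwise until it came up the other way at about 4.0 N. All readings stayed below the 7 N brake limit. The play came to about 23 mm at the post.

**Setting the middle:** just before release, the gripper was within about 0.1 mm of the midpoint of the two felt ends. I then opened the fingers, rose straight up and moved clear.

**Last checks:**
- **Upper wheel:** after release the post showed within about 2 pixels of where it was set.
- **Lower wheel:** its white dot had not moved in the side view (within 0.15 px, before the start against after release). In the top view it matched within 0.02 px between the start and the clockwise stop. The wrist views agreed to about 0.9 mm, inside the 2 mm calibration.
- **Other things on the bench:** in the final side picture they looked to be in their places.
- **Not done:** the final top-view check of the dot gave no usable reading, so it confirms nothing.

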